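Cull the painted plugs and set the tester's air valve

ROBOT

A 6-joint arm with a two-finger parallel gripper is mounted at the origin on a cart in front of the work surface, level with it; the furniture and walls round the work are solid. World frame = base frame: x ahead of the robot, y to its left, z up, the work surface at z = 0. Lengths are in m, angles in rad, forces in N, time in s.
With the tool pointing down it reaches from about 0.3 to 0.75 m from the base axis. Payload 8.5 kg.
Tool frame: the origin (TCP) lies at the very end of the fingers, on their centre line; the grasp point (between the pads) lies 19 mm behind it; z points along the fingers, x is the direction in which the jaws open and shut, and the axes are right-handed (so a half turn about z gives the same grasp; the last joint's range is limited). The gripper opens to 88 mm and grips with 3 to 60 N. Pads are 18 mm wide; open, the fingers measure 123 mm over their backs; the gripper's body (75 mm by 187 mm) begins 45 mm behind the grasp point.
Start: joints at [-1.517, 0.381, 1.297, -0, 1.464, -0.215], TCP at [0.146, -0.53, 0.239] pointing down, gripper open.
Joint ranges: [-3.11, 3.11], [-0.89, 2.33], [0.22, 2.48], [-1.42, 4.56], [0.17, 2.85], [-2.88, 2.88]. Speed limits (rad/s): [2.39, 2.39, 3.14, 3.14, 3.14, 3.14].

INTERFACE

Orientations are given as a unit quaternion [x, y, z, w].
In Python, from cell import monitor, eyes, bot, boxes_of, landmark_of gives the robot as it stands.
- The arm moves only by the shell command python3 -m jog 'ROWS' [FORCE]. ROWS is JSON, one flat list of numbers, 5 for each row, row after row: the closure in counts, from 0 (fully open) to 255 (shut), then the shift along the tool's x, y, z in cm, then the turn about the tool's z in degrees. In form: [jaw, tx, ty, tz, twist, jaw, tx, ty, tz, twist, ...]. A call has 1 to 10 rows; each row is the pose to reach, as a shift and turn from the pose measured when the call began, along the tool's axes at that moment; what a row does not reach only later rows make up. A row lasts 1/10 s, in which the tool goes at most 50 mm and 8.59 degrees, less where a joint would pass 70% of its speed; a pose out of reach is approached as far as the arm can. A call with a gripper value outside its range is refused whole. The fingers move at their own pace and stop on an object; FORCE is the grip in N (left out, the last holds). Time passes only in rows, so rows that repeat a pose let the fingers close. It gives the time, the measured TCP pose, the force and the opening at its end, in the units of the state.
- monitor.get_state(): the state, without advancing time (a new reading comes with each control period).
- eyes.grab_frame(name): name is "scene" or "top" or "wrist"; returns the picture (420x560x3 uint8, red, green, blue); there is no depth.
- eyes.get_calibration(name): a dict with "fx", "fy", "cx", "cy" (pixels), "R" (3x3) and "t" (3): a world point X has camera coordinates R X + t; the wrist camera has in their place "tool_from_camera" (4x4, takes a point from camera to tool coordinates, whose origin is the TCP and whose axes are the tool frame's). Camera axes: x right, y down, z forward; pixel columns grow to the right and rows downward; lengths in m; the calibration is good to about 2 mm. The wrist camera is an equidistant fisheye: a pixel r from the principal point sees the ray r / f radians off the axis. A picture is of the moment at which its call begins: read the wrist's pose just before it. get_calibration takes no time and is no camera call.
- bot.close_job(): hands the job in, once; it reports no verdict.
Trained networks look in the newest picture that a camera, given by its name, has taken for a name from the list of things; names that differ only in an ending like _2 or _b are one class to them, and where a whole thing is asked for, a point or a joint stands for the part that bears it (a point fixed in the world has none). Each returns a list of dicts, best first, with "p" (0 to 1); they miss things now and then, are a little off and sometimes report something else, mostly with a low value. They report only what shows in the picture. A call takes as long as a camera call. They do not tell look-alikes from the thing itself.
- boxes_of(name, camera): "position" ([x, y, z] in m, in world coordinates, good to about 4 mm: the middle of the surface that is visible of it).
- landmark_of(name, camera): "position" ([x, y, z] in m, in world coordinates, good to about 4 mm: a listed point, or the origin of a listed thing).
The state is a dict: "clock": time; "joints": joint angles; "joint_velocities": joint speeds; "effort": joint torques, N m; "tcp_pos": TCP position; "tcp_rot": TCP orientation; "wrist_force": force on the tool from outside, world axes, zero at the start; "torque": the same for the moment, N m; "width": finger opening in m.
Only numpy, scipy, OpenCV 4.12 (cv2) and the standard library are available. Lean on these libraries where they do the work, as an engineer would, in place of code of your own. Each camera call takes 0.05 s, during which the arm holds its last target. There are 200 camera calls.

TASK

Get the spark plug tester ready: first take the two red-painted reject plugs out of the rack and put them in the red reject bin, leaving the good plugs lying in the rack. Then turn the air valve handle on the tester's sloping panel so that its pointer stands on the red set mark, and let go.

Things in the scene. Friction and masses are not known exactly. Their poses are not given: they have to be found in the camera images.
- reject_plug_a_mid (a point): a reject spark plug: its collar and insulator are painted red; lies level in the rack, about 75 mm long, its axis along x (the thin terminal end at +x, the thread end at -x), z up, 50 g. The point is the middle of its hexagonal collar, the thickest part (21 mm across, 8 mm long), where it is gripped; the point starts 34 mm above the bench. It simply lifts out of the notches
- reject_plug_b_mid (a point): the other reject spark plug, the same, also painted red
- good_plug_a_mid (a point): a good spark plug: all bare light grey, no red paint; otherwise like the rejects
- good_plug_b_mid (a point): the other good spark plug, the same, bare light grey
- reject_plug_a: the same red-painted plug as a body; origin on its underside, 6 mm from the collar point towards the terminal
- reject_plug_b: the second red-painted plug as a body, likewise
- plug_rack: grey rack fixed on the bench: base plate 80 (x) by 225 (y) by 6 mm with two upright combs along y, 34 mm high; four plugs lie across the combs, 55 mm apart, in any order. Between the combs, beside a plug's collar, a gap 36 mm wide along the plug's axis is free down to the base plate, for the fingers. Origin: centre of the underside
- bin_floor (a point): low open red reject bin fixed on the bench, inside 112 mm (x) by 152 mm (y), walls 4 mm, rim 50 mm above the bench. The point is the centre of its inner floor, 4 mm above the bench; z up
- tester: spark plug tester fixed on the bench, 190 mm wide: green panel sloping up away from the robot (tester +x) at 28 degrees to level, valve handle at its middle. A steel pipe 26 mm thick runs along y, its axis 352 mm above the bench and at tester x = -15 mm, right above the handle: reach the handle below it, tool tilted square to the panel. Origin: on the bench under the panel's centre
- valve_grip (a point): middle of the black valve handle, a bar 86 mm long, 12 wide, 26 high (along the spindle). The point is on the spindle axis, halfway up the bar, 31 mm out from the panel; 18 mm free under the bar round a 10 mm spindle. x: along the bar to its pointer end; y: across it; z: along the spindle out of the panel (28 degrees from vertical, towards the robot)
- pointer_tip (a point): tip of the thin black pointer under the bar's end that has a white line on top; 62 mm from the spindle axis, 14 mm out from the panel
- valve_handle (a joint): angle of the handle in rad: 0 when the pointer points straight up the slope, growing clockwise as seen from in front of the panel; stops at -0.85 (closed) and 0.95. It stays where it is left (stiff, about 0.08 N m, no spring)
- mark_tip (a point): the red set mark on the rim of the scale, 24 mm long and 7 mm wide, flat on the panel; the point is 73 mm from the spindle axis; x points outward from the spindle axis through the mark, z out of the panel. It can not be touched or shifted
- set_mark (a joint): angle of the red set mark in rad, counted like the handle's; handle and mark readings are equal when the pointer is on the mark
There are look-alikes about, which are no part of the job. Of the things that look like the part that bears bin_floor, the larger one is meant.

How it is judged:
On the way, in this order (a step that is already met when the one before it is completed fails the run):
1. both red-painted plugs lie in the reject bin (x of reject_plug_a_mid in the frame of bin_floor between -0.056 and 0.056 m and y of reject_plug_a_mid in the frame of bin_floor between -0.076 and 0.076 m and z of reject_plug_a_mid in the frame of bin_floor between 0 and 0.042 m and x of reject_plug_b_mid in the frame of bin_floor between -0.056 and 0.056 m and y of reject_plug_b_mid in the frame of bin_floor between -0.076 and 0.076 m and z of reject_plug_b_mid in the frame of bin_floor between 0 and 0.042 m), for 0.2 s.
2. the valve pointer stands on the red set mark, within 5 degrees (angle between the x axis of valve_grip and the x axis of mark_tip, either way round below 0.09 rad), for 0.2 s.
At the end, for the whole second after the job is handed in: Both red-painted plugs lie at rest inside the reject bin, both good plugs are still in their places in the rack (within 12 mm), and the valve handle is at rest with its pointer on the red set mark, within about 5 degrees (all of step 1 and linear speed of each of reject_plug_a, reject_plug_b below 0.03 m/s and distance of each of good_plug_a_mid, good_plug_b_mid from where it was at the start of the episode below 0.012 m and angle between the x axis of valve_grip and the x axis of mark_tip, either way round below 0.09 rad and velocity of joint valve_handle between -0.05 and 0.05 rad/s); the robot touches nothing.
It also fails if it takes over 67 s, if anything falls off the work surface, if the arm or the gripper's body presses on something with over 40 N, if the wrist force passes 120 N, or if a joint passes its speed limit or range.

## Working session

There is one attempt and no reset: what is moved stays moved. The work goes in short steps, Python scripts to look and compute and a shell command to move; the robot and the scene stay as the last step left them, time stands still between calls to the robot, and variables do not carry over. Pictures are saved under pics/ and viewed, about 8 in all and at most 12, crops included, and the job is handed in when it is done.

```bash
mkdir -p pics; ls
python3 - <<'E'
from cell import monitor, eyes, bot, boxes_of, landmark_of
import cv2, numpy as np
s=monitor.get_state(); print(s)
a=eyes.grab_frame("scene"); b=eyes.grab_frame("top")
cv2.imwrite("pics/scene.png",a[...,::-1]); cv2.imwrite("pics/top.png",b[...,::-1])
for n in ["reject_plug_a_mid","good_plug_a_mid","bin_floor","plug_rack","tester","valve_grip","pointer_tip","mark_tip"]:
    for c in ["scene","top"]:
        print(n,c,[(np.round(d["position"],3).tolist(),round(d["p"],2)) for d in landmark_of(n,c)])
E
```

```text
pics
{'clock': 0.0, 'joints': array([-1.51729743e+00,  3.81203804e-01,  1.29822733e+00, -1.76387279e-05,
        1.46358197e+00, -2.15306632e-01]), 'joint_velocities': array([ 3.98586519e-04,  6.62777211e-04, -7.81570687e-04,  1.39283767e-03,
        2.03866182e-05, -8.54480676e-05]), 'effort': array([ 2.19593094e-04, -4.37936854e+01, -2.24559134e+01,  7.13642850e-02,
        3.50987236e-02, -6.90380489e-05]), 'tcp_pos': array([ 0.14604438, -0.52997989,  0.23814485]), 'tcp_rot': array([ 7.95481376e-01, -6.05977620e-01, -4.66657154e-04, -5.35469876e-04]), 'wrist_force': array([ 0.08626926, -0.25373655,  0.22254981]), 'torque': array([ 0.0262969 , -0.03365401,  0.01356153]), 'width': 0.08829776355459248}
reject_plug_a_mid scene [([0.443, -0.181, 0.025], 0.74), ([0.438, -0.179, 0.034], 0.45)]
reject_plug_a_mid top [([0.439, -0.182, 0.034], 0.6), ([0.441, 0.187, 0.001], 0.21)]
good_plug_a_mid scene [([0.466, -0.342, 0.034], 0.47)]
good_plug_a_mid top [([0.468, -0.34, 0.033], 0.59), ([0.44, -0.177, 0.034], 0.59)]
bin_floor scene [([0.435, 0.187, 0.008], 0.98)]
bin_floor top [([0.563, 0.437, 0.006], 0.69), ([0.437, 0.183, 0.004], 0.64)]
plug_rack scene [([0.457, -0.258, 0.003], 0.55)]
plug_rack top [([0.45, -0.262, 0.002], 0.58), ([0.469, -0.338, 0.033], 0.47)]
tester scene [([0.456, -0.23, 0.024], 0.67), ([0.638, 0.096, 0.004], 0.65)]
tester top [([0.64, 0.097, -0.001], 0.77)]
valve_grip scene [([0.628, 0.099, 0.117], 0.73)]
valve_grip top [([0.624, 0.099, 0.116], 0.55)]
pointer_tip scene [([0.667, 0.143, 0.125], 0.7), ([0.451, -0.225, 0.034], 0.54)]
pointer_tip top [([0.666, 0.142, 0.121], 0.59), ([0.458, -0.288, 0.029], 0.29)]
mark_tip scene []
mark_tip top [([0.666, 0.143, 0.121], 0.66)]
```

View pics/scene.png

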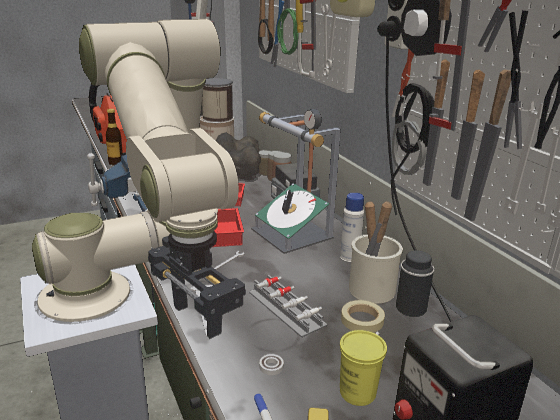

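View pics/top.png

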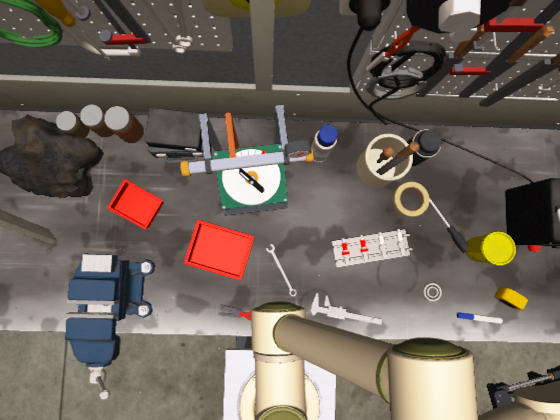

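The rejects look like the two left plugs in the top view, near (345,248) and (364,245). The large bin is at (219,250), and the tester is at (250,180) with its pipe above the handle. I'll zoom in on the rack and tester.

```bash
python3 - <<'E'
import cv2, numpy as np
b=cv2.imread("pics/top.png"); a=cv2.imread("pics/scene.png")
z=lambda im,x,y,w,h:cv2.resize(im[y:y+h,x:x+w],(400,300),interpolation=cv2.INTER_CUBIC)
cv2.imwrite("pics/z.png",np.vstack([np.hstack([z(b,325,220,100,60),z(b,205,140,100,75)]),np.hstack([z(a,240,270,100,75),z(a,245,170,100,75)])]))
E
python3 - <<'E'
from cell import eyes
import numpy as np
for n in ["scene","top","wrist"]:
    c=eyes.get_calibration(n); print(n,{k:np.round(v,3).tolist() for k,v in c.items()})
E
```

```text
scene {'fx': 535.399, 'fy': 535.399, 'cx': 277.451, 'cy': 214.361, 'R': [[0.906, -0.423, 0.021], [-0.165, -0.399, -0.902], [0.39, 0.814, -0.432]], 't': [-0.498, 0.208, 1.384]}
top {'fx': 409.359, 'fy': 409.359, 'cx': 278.175, 'cy': 208.695, 'R': [[0.027, -0.999, 0.029], [-0.993, -0.03, -0.111], [0.112, -0.025, -0.993]], 't': [0.001, 0.56, 1.167]}
wrist {'fx': 325.192, 'fy': 325.192, 'cx': 278.34, 'cy': 208.755, 'tool_from_camera': [[1.0, -0.0, 0.0, -0.0], [0.0, 0.957, 0.291, -0.075], [-0.0, -0.291, 0.957, -0.146], [0.0, 0.0, 0.0, 1.0]]}
```

View pics/z.png

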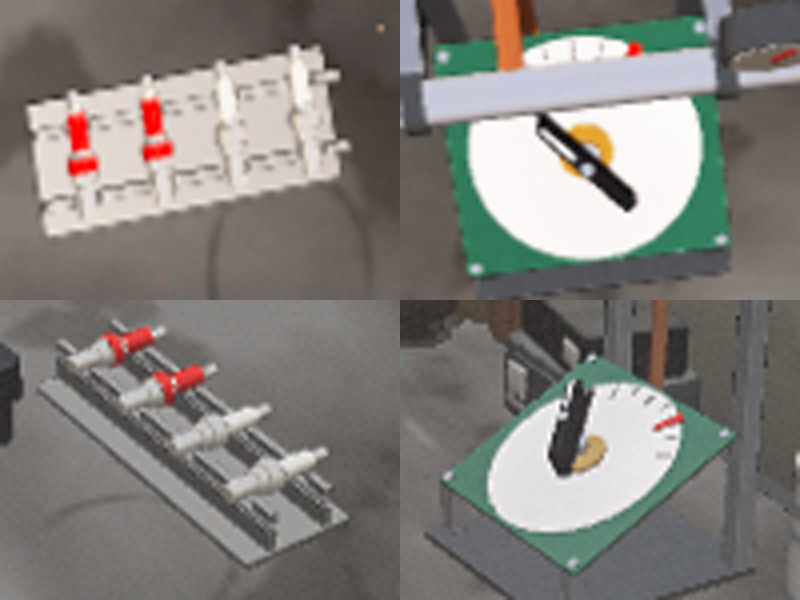

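The rejects are confirmed as the two plugs at the +y end. The white-lined pointer points up-left, and the red mark is up-right, at scene pixel (312,201) and top pixel (264,152). Next I'll work out the panel geometry.

```bash
cat > h.py <<'E'
import numpy as np
from cell import eyes
from scipy.spatial.transform import Rotation as Ro
def ray(n,uv):
    c=eyes.get_calibration(n);R=np.array(c["R"]);t=np.array(c["t"])
    d=R.T@np.array([(uv[0]-c["cx"])/c["fx"],(uv[1]-c["cy"])/c["fy"],1]); return -R.T@t,d
def hit(n,uv,P,N):
    o,d=ray(n,uv); return o+d*((P-o)@N)/(d@N)
def panel(psi):
    Rz=Ro.from_euler("z",psi).as_matrix();c,s=np.cos(np.radians(28)),np.sin(np.radians(28))
    return Rz@[c,0,s],Rz@[0,1,0],Rz@[-s,0,c]   # up slope, left, normal
G=np.array([.626,.099,.1165])
def ang(p,psi):  # clockwise from front
    u,l,n=panel(psi); d=p-G; return np.arctan2(-d@l,d@u)
E
python3 - <<'E'
from h import *
zt=lambda x,y:(205+(x-400)/4,140+y/4); zs=lambda x,y:(245+(x-400)/4,170+(y-300)/4)
psi=0.1
for _ in range(6):
    u,l,n=panel(psi); P=G-.031*n
    C=[hit("top",zt(*q),P,n) for q in [(443,57),(700,28),(475,270),(722,240)]]
    S=[hit("scene",zs(*q),P,n) for q in [(590,358),(730,433),(450,480),(573,562)]]
    # left-right and up-down edges
    ys=[C[0]-C[1],C[2]-C[3]]; xs=[C[0]-C[2],C[1]-C[3]]
    lr=np.mean([np.arctan2(-v[0],v[1]) for v in ys]); ud=np.mean([np.arctan2(v[1],v[0]) for v in xs])
    psi=(lr+ud)/2
print("yaw",np.degrees([psi,lr,ud]),np.round(np.mean(C,0),4),np.round(np.mean(S,0),4),"centre pred",P)
m=hit("scene",zs(668,423),P,n); mt=hit("top",zt(635,48),P,n)
print("mark",m,np.linalg.norm(m-P),ang(m,psi),"top",mt,np.linalg.norm(mt-P),ang(mt,psi))
print("ptr net",ang(np.array([.6665,.1425,.123]),psi))
# bar ends on top face, 13+31mm out
Pt=G+.013*n
e1,e2=hit("top",zt(540,118),Pt,n),hit("top",zt(632,203),Pt,n); print("bar ends",e1,e2,np.linalg.norm(e1-e2),(e1+e2)/2-Pt)
d=e1-e2;print("bar ang",np.arctan2(-d@l,d@u))
e1,e2=hit("scene",zs(580,385),Pt,n),hit("scene",zs(563,458),Pt,n);d=e1-e2;print("scene bar",np.arctan2(-d@l,d@u),np.linalg.norm(d))
E
```

```text
yaw [8.67412662 8.65565067 8.69260258] [0.6379 0.0961 0.0874] [0.6401 0.0976 0.0887] centre pred [0.64038716 0.1011949  0.08912862]
mark [0.69909202 0.07173515 0.11762317] 0.07159663185524236 0.559096644987783 top [0.70488729 0.06339856 0.12000082] 0.0808821521390531 0.6214622101376162
ptr net -0.6956158275339008
bar ends [0.64864358 0.12484049 0.14519764] [0.59820062 0.06218871 0.11365941] 0.0863967523845619 [ 0.00345543 -0.00456496  0.00145021]
bar ang -0.6800294810650865
scene bar -0.7417840236595662 0.08104935202037115
```

```bash
cat >> h.py <<'E'
def to(target,yaw_or_R):
    """shift (cm, tool axes) + twist for tool-down pose with tool-x yaw deg"""
    from cell import monitor
    s=monitor.get_state(); R=Ro.from_quat(s["tcp_rot"]).as_matrix()
    d=R.T@(np.array(target)-s["tcp_pos"])*100
    cur=np.degrees(np.arctan2(R[1,0],R[0,0])); tw=-((yaw_or_R-cur+180)%360-180)
    print("shift",np.round(d,2),"twist",round(tw,1),"| tcp",np.round(s["tcp_pos"],4),"w",round(s["width"],4),"t",round(s["clock"],2),"z",np.round(R[:,2],3))
def wpix(uv,z):
    from cell import monitor
    s=monitor.get_state(); c=eyes.get_calibration("wrist"); T=np.array(c["tool_from_camera"])
    R=Ro.from_quat(s["tcp_rot"]).as_matrix(); v=np.array([uv[0]-c["cx"],uv[1]-c["cy"]]); r=np.hypot(*v); th=r/c["fx"]
    d=R@T[:3,:3]@np.r_[np.sin(th)*v/r,np.cos(th)]; o=R@T[:3,3]+s["tcp_pos"]
    return o+d*(z-o[2])/d[2]
E
python3 -c "
from h import *
to([.4495,-.234,.16],-80)"
```

```text
shift [-20.5  -37.12   7.87] twist 5.4 | tcp [ 0.146  -0.5302  0.2388] w 0.088 t 0.9 z [-0.  0. -1.]
```

```bash
python3 -m jog '[153,-20.5,-37.1,7.9,5.4,153,-20.5,-37.1,7.9,5.4,153,-20.5,-37.1,7.9,5.4,153,-20.5,-37.1,7.9,5.4,153,-20.5,-37.1,7.9,5.4,153,-20.5,-37.1,7.9,5.4,153,-20.5,-37.1,7.9,5.4,153,-20.5,-37.1,7.9,5.4,153,-20.5,-37.1,7.9,5.4,153,-20.5,-37.1,7.9,5.4]' 20; python3 -c "
from h import *
to([.4495,-.234,.16],-80)"
```

```text
clock: 1.9
tcp_pos: [0.451, -0.2313, 0.159]
tcp_rot: [0.767, -0.641, -0.001, -0.0]
wrist_force: [-0.3, 0.1, 0.2]
width: 0.0352
shift [ 0.24  0.19 -0.1 ] twist 0.3 | tcp [ 0.451  -0.2313  0.159 ] w 0.0352 t 1.9 z [-0.001  0.001 -1.   ]
```

Run:
```python
from h import *
from cell import *
import cv2
im=eyes.grab_frame("wrist"); cv2.imwrite("pics/w1.png",im[...,::-1])
for n in ["reject_plug_a_mid","good_plug_a_mid"]:
    print(n,[(np.round(d["position"],3).tolist(),round(d["p"],2)) for d in landmark_of(n,"wrist")])
hsv=cv2.cvtColor(im,cv2.COLOR_RGB2HSV); m=(((hsv[...,0]<8)|(hsv[...,0]>172))&(hsv[...,1]>150)&(hsv[...,2]>90)).astype(np.uint8)
k,_,st,ce=cv2.connectedComponentsWithStats(m)
for i in range(1,k):
    if st[i,4]>60:
        pts=np.argwhere(_==i)[:,::-1].astype(np.float32); print(st[i],ce[i],np.round(wpix(ce[i],.036),4),cv2.minAreaRect(pts))
```

```text
reject_plug_a_mid [([0.436, -0.174, 0.038], 0.6), ([0.447, -0.234, 0.036], 0.59)]
good_plug_a_mid [([0.468, -0.345, 0.036], 0.95)]
[  0 123  15  95 791] [  4.42604298 161.02149178] [0.4438 0.071  0.036 ] ((6.999999046325684, 170.0), (13.999998092651367, 93.99998474121094), 0.0)
[208 173  16  25 348] [215.78448276 185.1954023 ] [ 0.4535 -0.1787  0.036 ] ((215.5, 185.0), (24.0, 15.0), 90.0)
[272 172  16  25 346] [279.5        184.26878613] [ 0.4635 -0.2327  0.036 ] ((279.5, 184.0), (24.0, 15.0), 90.0)
[205 203  25  11 194] [217.58247423 208.81443299] [ 0.4326 -0.1829  0.036 ] ((217.2103729248047, 208.33868408203125), (9.729938507080078, 24.02078628540039), 87.51044464111328)
[268 202  24  12 194] [279.53092784 208.4742268 ] [ 0.4424 -0.2364  0.036 ] ((279.44244384765625, 207.82357788085938), (23.36922836303711, 10.642119407653809), 2.4895529747009277)
```

View pics/w1.png

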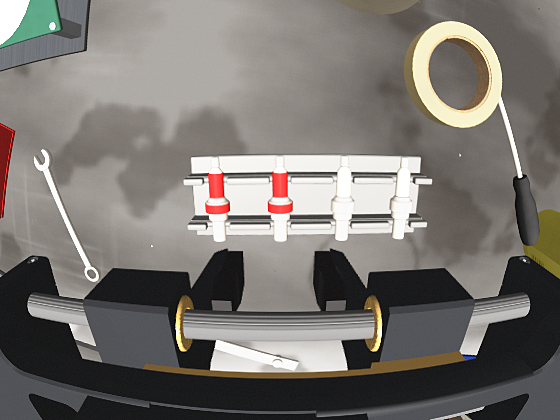

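The two left plugs are red, at (217,209) and (280,208), and their axes are square to the jaws. I'll go down on plug b.

```bash
python3 -c "
from h import *
to([.445,-.2355,.016],-79.8)"
```

```text
shift [ 0.03  0.42 14.39] twist -0.2 | tcp [ 0.4491 -0.2345  0.1599] w 0.0353 t 2.05 z [-0. -0. -1.]
```

```bash
python3 -m jog '[153,0,0.4,4,0,153,0,0.4,8,0,153,0,0.4,11,0,153,0,0.4,13,0,153,0,0.4,14.4,0,153,0,0.4,14.4,0,255,0,0.4,14.4,0,255,0,0.4,14.4,0,255,0,0.4,14.4,0,255,0,0.4,14.4,0]' 20
```

```text
clock: 3.05
tcp_pos: [0.445, -0.2349, 0.0165]
tcp_rot: [0.766, -0.643, 0.0, 0.0]
wrist_force: [-2.5, 4.3, 3.9]
width: 0.0199
```

```bash
python3 -m jog '[255,0,0,-3,0,255,0,0,-7,0,255,0,0,-11,0,255,0,0,-11,0]'; python3 -c "
from h import *
to([.444,.213,.12],-104)"
```

```text
clock: 3.45
tcp_pos: [0.4468, -0.2367, 0.1315]
tcp_rot: [0.766, -0.643, 0.006, 0.0]
wrist_force: [-0.1, 0.2, -1.5]
width: 0.0197
shift [-44.34  -7.54   0.81] twist 24.0 | tcp [ 0.4468 -0.2367  0.1315] w 0.0197 t 3.45 z [ 0.008 -0.008 -1.   ]
```

```bash
python3 -m jog '[255,-44.3,-7.5,0.8,24,255,-44.3,-7.5,0.8,24,255,-44.3,-7.5,0.8,24,255,-44.3,-7.5,0.8,24,255,-44.3,-7.5,0.8,24,255,-44.3,-7.5,0.8,24,255,-44.3,-7.5,0.8,24,255,-44.3,-7.5,0.8,24,255,-44.3,-7.5,0.8,24,255,-44.3,-7.5,0.8,24]'
python3 - <<'E'
from h import *
from cell import *
import cv2
im=eyes.grab_frame("wrist"); cv2.imwrite("pics/w2.png",im[...,::-1])
im2=eyes.grab_frame("top"); cv2.imwrite("pics/t2.png",im2[...,::-1])
print([(np.round(d["position"],3).tolist(),round(d["p"],2)) for d in landmark_of("bin_floor","wrist")])
to([.444,.213,.016],-104)
E
```

```text
clock: 4.45
tcp_pos: [0.4431, 0.2165, 0.1195]
tcp_rot: [-0.618, 0.786, -0.005, 0.001]
wrist_force: [-0.3, -0.5, -1.3]
width: 0.0198
[([0.436, 0.184, 0.006], 0.68), ([0.558, 0.434, -0.002], 0.62)]
shift [-0.14  0.07 10.36] twist 0.1 | tcp [0.4436 0.2123 0.1196] w 0.0198 t 4.6 z [ 0.008 -0.008 -1.   ]
```

View pics/w2.png

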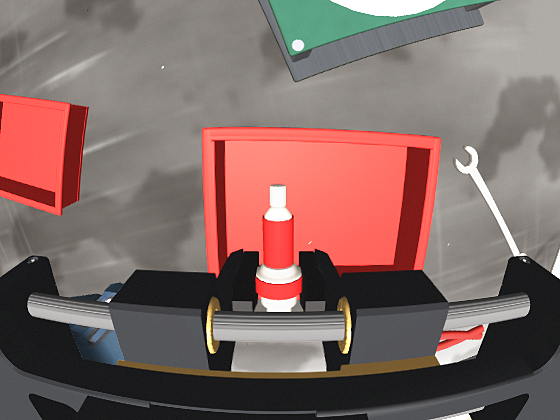

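The bin, spanning (205–437, 128–270), is square to the tool and the plug hangs inside its +y half. I'll lower it and let go.

```bash
python3 -m jog '[255,-0.1,0,4,0,255,-0.1,0,8,0,255,-0.1,0,10.2,0,255,-0.1,0,10.2,0,153,-0.1,0,10.2,0,153,-0.1,0,10.2,0,153,-0.1,0,6,0,153,-0.1,0,1,0,153,-0.1,0,-1,0,153,-0.1,0,-1,0]'; python3 -c "
from h import *
to([.436,-.181,.13],-79.8)"
```

```text
clock: 5.6
tcp_pos: [0.4453, 0.2136, 0.1337]
tcp_rot: [-0.616, 0.788, -0.008, 0.004]
wrist_force: [0.2, 0.6, 0.4]
width: 0.0353
shift [38.52 -8.58  0.61] twist -24.1 | tcp [0.4453 0.2136 0.1337] w 0.0353 t 5.6 z [ 0.016 -0.006 -1.   ]
```

```bash
python3 -m jog '[153,38.5,-8.6,0.6,-24,153,38.5,-8.6,0.6,-24,153,38.5,-8.6,0.6,-24,153,38.5,-8.6,0.6,-24,153,38.5,-8.6,0.6,-24,153,38.5,-8.6,0.6,-24,153,38.5,-8.6,0.6,-24,153,38.5,-8.6,0.6,-24,153,38.5,-8.6,0.6,-24,153,38.5,-8.6,0.6,-24]'; python3 -c "
from h import *
to([.436,-.181,.016],-79.8)
from cell import *
for c in ['top']:
  eyes.grab_frame(c); print([(np.round(d['position'],3).tolist(),round(d['p'],2)) for d in landmark_of('reject_plug_a_mid',c)])
"
```

```text
clock: 6.6
tcp_pos: [0.4357, -0.1831, 0.1296]
tcp_rot: [0.765, -0.644, 0.008, -0.003]
wrist_force: [0.4, 0.3, -0.2]
width: 0.0352
shift [-0.31  0.11 11.36] twist -0.3 | tcp [ 0.4357 -0.1831  0.1296] w 0.0352 t 6.6 z [ 0.016 -0.007 -1.   ]
[]
```

```bash
python3 -m jog '[153,-0.2,0.1,4,0,153,-0.2,0.1,8,0,153,-0.2,0.1,10,0,153,-0.2,0.1,11.3,0,153,-0.2,0.1,11.3,0,255,-0.2,0.1,11.3,0,255,-0.2,0.1,11.3,0,255,-0.2,0.1,11.3,0,255,-0.2,0.1,11.3,0]' 20; python3 -m jog '[255,0,0,-3,0,255,0,0,-7,0,255,0,0,-11,0,255,0,0,-11,0]'; python3 -c "
from h import *
to([.429,.155,.12],-104)"
```

```text
clock: 7.6
tcp_pos: [0.4364, -0.1792, 0.0173]
tcp_rot: [0.766, -0.643, 0.008, -0.003]
wrist_force: [1.3, 0.7, 3.3]
width: 0.0197
clock: 8.0
tcp_pos: [0.4362, -0.1796, 0.1318]
tcp_rot: [0.766, -0.642, 0.013, -0.003]
wrist_force: [0.6, 1.0, -1.5]
width: 0.0196
shift [-33.09  -5.11   0.77] twist 24.0 | tcp [ 0.4362 -0.1796  0.1318] w 0.0196 t 8.0 z [ 0.024 -0.012 -1.   ]
```

```bash
python3 -m jog '[255,-33.1,-5.1,0.8,24,255,-33.1,-5.1,0.8,24,255,-33.1,-5.1,0.8,24,255,-33.1,-5.1,0.8,24,255,-33.1,-5.1,0.8,24,255,-33.1,-5.1,0.8,24,255,-33.1,-5.1,0.8,24,255,-33.1,-5.1,0.8,24,255,-33.1,-5.1,0.8,24,255,-33.1,-5.1,0.8,24]'
python3 - <<'E'
from h import *
from cell import *
import cv2
im=eyes.grab_frame("wrist"); cv2.imwrite("pics/w3.png",im[...,::-1])
to([.429,.155,.018],-104)
E
```

```text
clock: 9.0
tcp_pos: [0.4288, 0.1542, 0.1192]
tcp_rot: [-0.616, 0.788, -0.012, 0.005]
wrist_force: [-0.3, -0.5, -0.9]
width: 0.0196
shift [-0.17  0.29 10.13] twist -0.1 | tcp [0.429  0.1539 0.1193] w 0.0195 t 9.05 z [ 0.024 -0.012 -1.   ]
```

View pics/w3.png

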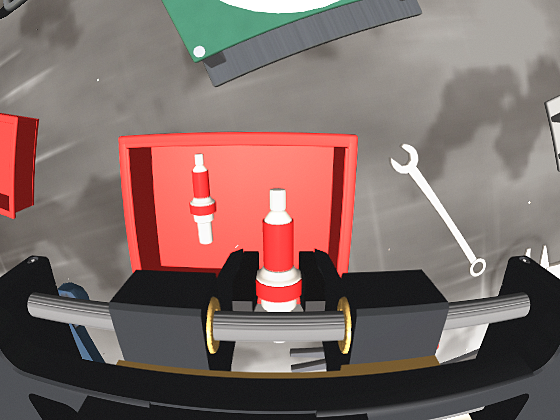

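The first plug lies at (203,200) in the bin and the second hangs clear beside it. I'll release the second one.

```bash
python3 -m jog '[255,-0.1,0.2,4,0,255,-0.1,0.2,8,0,255,-0.1,0.2,10.1,0,255,-0.1,0.2,10.1,0,153,-0.1,0.2,10.1,0,153,-0.1,0.2,10.1,0,153,-0.1,0.2,6,0,153,-0.1,0.2,0,0,153,-0.1,0.2,-5,0,153,-0.1,0.2,-5,0]'; python3 -c "
from h import *
u,l,n=panel(np.radians(8.7))
h=np.array([np.cos(np.radians(8.7)),np.sin(np.radians(8.7)),0])
print('approach', .639+h[0]*-.17,.097+h[1]*-.17)
to([.639+h[0]*-.17,.097+h[1]*-.17,.2],8.7)
to([.639+h[0]*-.17,.097+h[1]*-.17,.2],188.7)
from cell import *
print(np.round(monitor.get_state()['joints'],2))"
```

```text
clock: 10.05
tcp_pos: [0.4279, 0.1562, 0.1755]
tcp_rot: [-0.615, 0.788, -0.015, 0.011]
wrist_force: [0.1, -0.2, -0.2]
width: 0.0357
approach 0.4709560392425238 0.07128566055797274
shift [ 7.19 -6.32 -2.21] twist -112.8 | tcp [0.4279 0.1562 0.1755] w 0.0357 t 10.05 z [ 0.035 -0.011 -0.999]
shift [ 7.19 -6.32 -2.21] twist 67.2 | tcp [0.4279 0.1562 0.1755] w 0.0357 t 10.05 z [ 0.035 -0.011 -0.999]
[ 0.1   0.27  1.67 -0.02  1.17  1.92]
```

```bash
python3 -m jog '[0,7.2,-6.3,-2.2,-60,0,7.2,-6.3,-2.2,-60,0,7.2,-6.3,-2.2,-60,0,7.2,-6.3,-2.2,-60,0,7.2,-6.3,-2.2,-60,0,7.2,-6.3,-2.2,-60,0,7.2,-6.3,-2.2,-60,0,7.2,-6.3,-2.2,-60]'; python3 -m jog '[0,0,0,0,-53,0,0,0,0,-53,0,0,0,0,-53,0,0,0,0,-53,0,0,0,0,-53,0,0,0,0,-53,0,0,0,0,-53,0,0,0,0,-53]'
python3 - <<'E'
from h import *
from cell import *
import cv2
im=eyes.grab_frame("wrist"); 
to([.471,.071,.2],8.7)
for n in ["valve_grip","pointer_tip","mark_tip","tester"]:
    print(n,[(np.round(d["position"],3).tolist(),round(d["p"],2)) for d in landmark_of(n,"wrist")])
t=eyes.grab_frame("top");s=eyes.grab_frame("scene")
cv2.imwrite("pics/w4.png",im[...,::-1]);cv2.imwrite("pics/s4.png",s[...,::-1]);cv2.imwrite("pics/t4.png",t[...,::-1])
z=cv2.resize(s[100:310,130:410],(560,420))
cv2.imwrite("pics/c4.png",np.hstack([cv2.resize(im,(400,300)),cv2.resize(z,(400,300))])[...,::-1])
E
```

```text
clock: 10.85
tcp_pos: [0.4704, 0.0712, 0.2002]
tcp_rot: [0.928, -0.373, 0.019, -0.002]
wrist_force: [0.2, -0.3, 0.1]
width: 0.0883
clock: 11.65
tcp_pos: [0.4703, 0.0711, 0.2004]
tcp_rot: [0.997, 0.079, 0.018, 0.007]
wrist_force: [-0.6, -0.5, 0.3]
width: 0.0879
shift [0.07 0.02 0.04] twist 0.3 | tcp [0.4703 0.0711 0.2003] w 0.0883 t 11.7 z [ 0.036 -0.011 -0.999]
valve_grip [([0.625, 0.093, 0.116], 0.64), ([0.701, 0.071, 0.126], 0.35)]
pointer_tip [([0.666, 0.144, 0.123], 0.77)]
mark_tip [([0.7, 0.068, 0.121], 0.63)]
tester [([0.635, 0.097, 0.001], 0.77)]
```

View pics/c4.png

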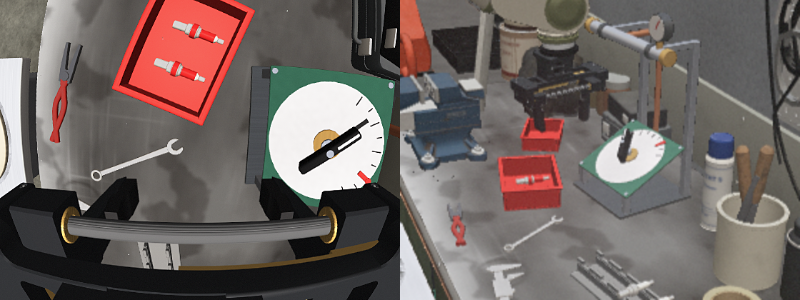

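Both reject plugs lie in the bin, at (182,68) and (198,32) in the left half. The mark shows at (365,176) and the pointer at (345,130). I'll measure the angles in this wrist picture.

Run:
```python
from h import *
import h, cv2
from cell import monitor
im=cv2.imread("pics/w4.png"); hsv=cv2.cvtColor(im,cv2.COLOR_BGR2HSV)
def cen(m,box):
    q=np.argwhere(m)[:,::-1]; q=q[(q[:,0]>box[0])&(q[:,0]<box[2])&(q[:,1]>box[1])&(q[:,1]<box[3])]; return q.mean(0),len(q)
red=((hsv[...,0]<8)|(hsv[...,0]>172))&(hsv[...,1]>120)&(hsv[...,2]>90)
mk,k1=cen(red,(470,200,559,290))
s=monitor.get_state(); c=eyes.get_calibration("wrist"); T=np.array(c["tool_from_camera"]); R=Ro.from_quat(s["tcp_rot"]).as_matrix()
def whit(uv,P,N):
    v=np.array([uv[0]-c["cx"],uv[1]-c["cy"]]); r=np.hypot(*v); th=r/c["fx"]
    d=R@T[:3,:3]@np.r_[np.sin(th)*v/r,np.cos(th)]; o=R@T[:3,3]+s["tcp_pos"]; return o+d*((P-o)@N)/(d@N)
psi=np.radians(8.7); u,l,n=panel(psi); h.G=G2=np.array([.625,.0945,.1158]); P=G2-.031*n
m=whit(mk,P,n); print("mark",mk,k1,m,np.linalg.norm(m-P),ang(m,psi))
scr=[whit((x*1.4,y*1.4),P,n) for x,y in [(277,72),(390,85),(273,203)]]; print("screws",np.round(scr,4), "centre from diag",(scr[1]+scr[2])/2,"P",P)
# bar dark pixels in dial
dark=(hsv[...,2]<60).astype(np.uint8); dark[:,:400]=0; dark[:150]=0; dark[262:]=0
dark[:, 530:]=0
k,L,st,ce=cv2.connectedComponentsWithStats(dark)
for i in range(1,k):
    if st[i,4]>150: print(st[i],ce[i],cv2.minAreaRect(np.argwhere(L==i)[:,::-1].astype(np.float32)))
for nm,q in [("net w",[.700,.068,.121]),("scene",[.699,.0717,.1176])]: print(nm,ang(np.array(q),psi))
z=im[150:300,380:560]; cv2.imwrite("pics/c5.png",cv2.resize(z,(720,600),interpolation=cv2.INTER_CUBIC))
```

```text
mark [509.79577465 248.5       ] 142 [0.70066544 0.0697213  0.11846657] 0.07338496691461671 0.511779826462723
screws [[ 0.561   0.1745  0.0535]
 [ 0.6945  0.1972  0.1255]
 [ 0.6007 -0.0094  0.0596]] centre from diag [0.64761118 0.09386065 0.09252315] P [0.63938616 0.09670139 0.08842862]
[ 418  166   98   78 1692] [461.38120567 208.87352246] ((468.302001953125, 205.75045776367188), (19.815475463867188, 118.34483337402344), 56.768287658691406)
net w 0.5280239180168552
scene 0.4956586707528926
```

View pics/c5.png

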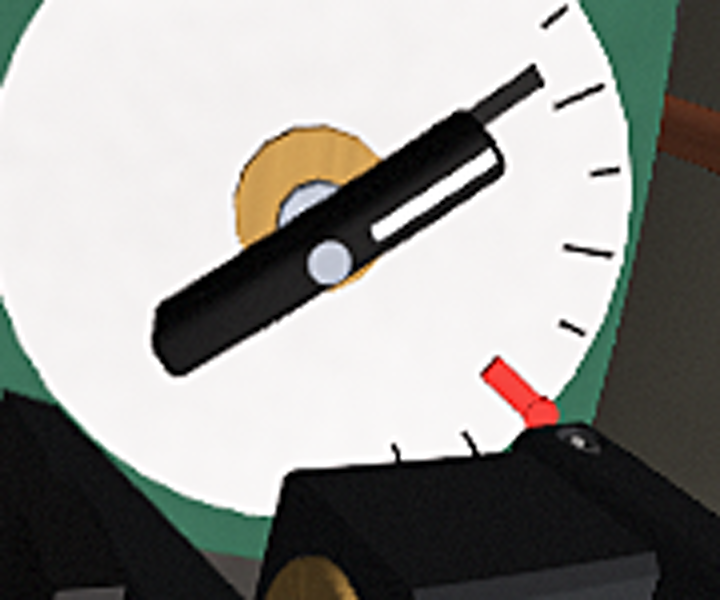

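```bash
cat >> h.py <<'E'
def tt(x,y,z):
    a=np.radians(8.7); p=[.6394+x*np.cos(a)-y*np.sin(a),.0967+x*np.sin(a)+y*np.cos(a),z]; to(p,8.7)
E
python3 -c "
from h import *
tt(-.17,-.06,.15);tt(-.1,-.06,.15);tt(-.1,-.06,.086)"
```

```text
shift [-0.13  5.95  5.12] twist 0.5 | tcp [0.4704 0.0712 0.2002] w 0.0879 t 12.0 z [ 0.036 -0.011 -0.999]
shift [6.87 6.   5.35] twist 0.5 | tcp [0.4704 0.0712 0.2002] w 0.0879 t 12.0 z [ 0.036 -0.011 -0.999]
shift [ 6.65  5.9  11.75] twist 0.5 | tcp [0.4704 0.0712 0.2002] w 0.0879 t 12.0 z [ 0.036 -0.011 -0.999]
```

```bash
python3 -m jog '[0,0,6,2,0.5,0,0,6,5,0.5,0,2,6,5.3,0.5,0,4,6,5.3,0.5,0,5.5,6,5.3,0.5,0,6.8,6,5.3,0.5,0,6.8,6,5.3,0.5,0,6.8,6,5.3,0.5]'
python3 - <<'E'
from h import *
from cell import *
import cv2
tt(-.1,-.06,.086)
w=eyes.grab_frame("wrist");s=eyes.grab_frame("scene")
cv2.imwrite("pics/c6.png",np.hstack([cv2.resize(w,(400,300)),cv2.resize(s[60:270,150:430],(400,300))])[...,::-1])
E
```

```text
clock: 12.8
tcp_pos: [0.5485, 0.0222, 0.1503]
tcp_rot: [0.997, 0.075, 0.017, 0.007]
wrist_force: [-0.5, -0.2, -0.4]
width: 0.0881
shift [-0.1  -0.09  6.43] twist -0.0 | tcp [0.5485 0.0222 0.1503] w 0.0881 t 12.8 z [ 0.035 -0.011 -0.999]
```

View pics/c6.png

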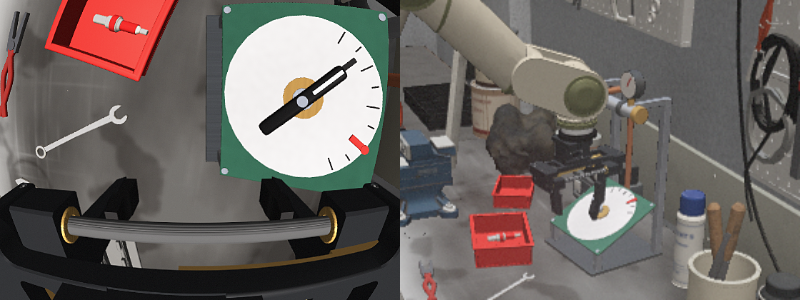

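The wrist housing, at (585,92) in the right half, is near the pipe's level, so I'll check the clearance before going lower.

Run:
```python
from h import *
from cell import monitor
c=eyes.get_calibration("scene");Rc=np.array(c["R"]);t=np.array(c["t"])
def pr(X):
    p=Rc@X+t; return np.round([c["fx"]*p[0]/p[2]+c["cx"],c["fy"]*p[1]/p[2]+c["cy"],p[2]],2)
s=monitor.get_state();R=Ro.from_quat(s["tcp_rot"]).as_matrix()
for h in [0,.064,.15,.2,.25,.3]: 
    q=pr(s["tcp_pos"]-R[:,2]*h); print(h,q,"crop",400+(q[0]-150)/.7,(q[1]-60)/.7,"px/mm",.001*c["fx"]/q[2]/.7)
a=np.radians(8.7);hh=np.array([np.cos(a),np.sin(a),0]);l=np.array([-np.sin(a),np.cos(a),0])
for y in [-.1,0]:
    q=pr(np.array([.6394,.0967,.352])-.015*hh+y*l); print("pipe",y,q,400+(q[0]-150)/.7,(q[1]-60)/.7)
```

```text
0 [274.84 204.96   1.55] crop 578.3428571428572 207.08571428571432 px/mm 0.49345528536519406
0.064 [274.44 184.55   1.52] crop 577.7714285714286 177.92857142857144 px/mm 0.5031945344184545
0.15 [273.87 155.91   1.49] crop 576.9571428571429 137.0142857142857 px/mm 0.5133259679973495
0.2 [273.53 138.59   1.46] crop 576.4714285714285 112.27142857142859 px/mm 0.5238737618603089
0.25 [273.18 120.74   1.44] crop 575.9714285714285 86.77142857142857 px/mm 0.5311497863305908
0.3 [272.81 102.34   1.42] crop 575.4428571428572 60.485714285714295 px/mm 0.5386307692366555
pipe -0.1 [310.31 137.05   1.48] 629.0142857142857 110.0714285714286
pipe 0 [289.59 128.02   1.55] 599.4142857142857 97.17142857142859
```

Clearance to the pipe should be about 25 mm at working height. I'll go down, then push the bar's tail towards +y, stopping short.

```bash
python3 -m jog '[0,-0.1,0,2,0,0,-0.1,0,4,0,0,-0.1,0,5.5,0,0,-0.1,0,6.4,0,0,-0.1,0,6.4,0,0,-0.1,0,6.4,0]' && python3 -c "
from h import *
tt(-.1,-.04,.086)"
```

```text
clock: 13.5
tcp_pos: [0.5497, 0.0212, 0.0871]
tcp_rot: [0.997, 0.075, 0.018, 0.007]
wrist_force: [0.1, 0.0, 1.1]
width: 0.0882
shift [ 0.   -2.1   0.08] twist -0.0 | tcp [0.5497 0.0212 0.0871] w 0.0882 t 13.5 z [ 0.036 -0.011 -0.999]
```

```bash
python3 -m jog '[0,0,-1,0,0,0,0,-1.8,0,0,0,0,-2.4,0,0,0,0,-3,0,0,0,0,-3.6,0,0,0,0,-4.2,0,0,0,0,-4.7,0,0,0,0,-5,0,0,0,0,-5,0,0,0,0,-5,0,0]'
python3 - <<'E'
from h import *
from cell import *
import cv2
tt(-.1,-.01,.086)
w=eyes.grab_frame("wrist"); cv2.imwrite("pics/w7.png",w[...,::-1])
for n in ["pointer_tip","mark_tip","valve_grip"]:
    print(n,[(np.round(d["position"],3).tolist(),round(d["p"],2)) for d in landmark_of(n,"wrist")])
E
```

```text
clock: 14.5
tcp_pos: [0.5424, 0.071, 0.0865]
tcp_rot: [0.997, 0.075, 0.018, 0.007]
wrist_force: [0.3, -0.3, 0.2]
width: 0.088
shift [-0.03 -0.07  0.05] twist -0.0 | tcp [0.5424 0.071  0.0865] w 0.088 t 14.5 z [ 0.037 -0.011 -0.999]
pointer_tip []
mark_tip []
valve_grip [([0.625, 0.093, 0.118], 0.68)]
```

View pics/w7.png

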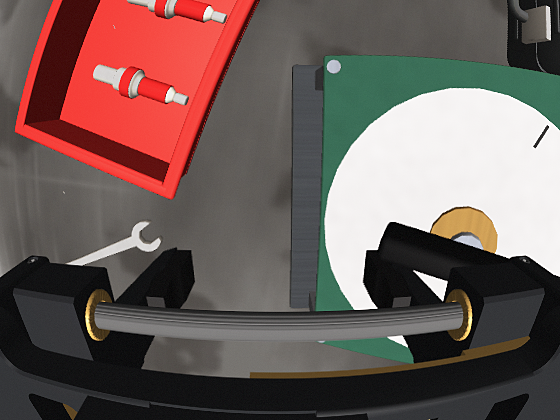

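The tail (390,245) has swung left with little force. I'll measure the bar angle from its upper edge.

```bash
cat >> h.py <<'E'
def whit(uv,P,N):
    from cell import monitor
    s=monitor.get_state(); c=eyes.get_calibration("wrist"); T=np.array(c["tool_from_camera"]); R=Ro.from_quat(s["tcp_rot"]).as_matrix()
    v=np.array([uv[0]-c["cx"],uv[1]-c["cy"]]); r=np.hypot(*v); th=r/c["fx"]
    d=R@T[:3,:3]@np.r_[np.sin(th)*v/r,np.cos(th)]; o=R@T[:3,3]+s["tcp_pos"]; return o+d*((P-o)@N)/(d@N)
def barang(uv_end,uv_tail):
    u,l,n=panel(np.radians(8.7)); G2=np.array([.625,.0945,.1158]); Pt=G2+.013*n
    a,b=whit(uv_end,Pt,n),whit(uv_tail,Pt,n); d=a-b; print("angle",np.arctan2(-d@l,d@u), "tail rel (up,left) mm",1e3*(b-Pt)@u,1e3*(b-Pt)@l)
E
python3 - <<'E'
from h import *
import cv2
barang((480,249),(395,224)); barang((470,274),(385,247))
im=cv2.imread("pics/w7.png"); e=cv2.Canny(cv2.GaussianBlur(im,(3,3),0),40,120); e[:,:400]=0;e[:,505:]=0;e[:222]=0;e[265:]=0
L=cv2.HoughLinesP(e,1,np.pi/180,20,minLineLength=25,maxLineGap=6)
for q in L[:,0]: print(q); barang(q[2:],q[:2])
E
```

```text
angle 0.13935919742051547 tail rel (up,left) mm -35.10188465813944 20.77551133700307
angle 0.1573559435893596 tail rel (up,left) mm -38.16823832863828 9.642890669313822
[414 227 504 256]
angle 0.16212939035219884 tail rel (up,left) mm -26.845612086214945 20.69154228898729
[400 223 502 256]
angle 0.16454879236828246 tail rel (up,left) mm -33.02246713581546 21.537943120009253
```

```bash
python3 -m jog '[0,0,-0.2,0,0,0,0,-0.4,0,0,0,0,-0.5,0,0,0,0,-0.5,0,0,0,0,1,0,0,0,0,4,0,0,0,0,6,0,0,0,0,6,0,0,0,0,6,0,0]'
python3 - <<'E'
from h import *
from cell import *
import cv2
tt(-.1,-.06,.086)
w=eyes.grab_frame("wrist"); cv2.imwrite("pics/w8.png",w[...,::-1])
s=eyes.grab_frame("scene"); cv2.imwrite("pics/s8.png",s[...,::-1])
z=lambda im,x,y,w,h:cv2.resize(im[y:y+h,x:x+w],(400,600*400//400),interpolation=cv2.INTER_CUBIC)
cv2.imwrite("pics/c8.png",np.hstack([cv2.resize(w[0:420,280:560],(400,600)),z(s,260,165,80,120)])[...,::-1])
for n in ["pointer_tip","mark_tip","valve_grip"]:
    print(n,[(np.round(d["position"],3).tolist(),round(d["p"],2)) for d in landmark_of(n,"scene")])
E
```

```text
clock: 15.6
tcp_pos: [0.5515, 0.0112, 0.0874]
tcp_rot: [0.997, 0.075, 0.018, 0.007]
wrist_force: [0.2, 0.6, 0.1]
width: 0.088
shift [-0.02 -1.12  0.12] twist -0.1 | tcp [0.5515 0.0112 0.0874] w 0.088 t 15.6 z [ 0.037 -0.01  -0.999]
pointer_tip []
mark_tip []
valve_grip [([0.456, -0.261, 0.003], 0.72)]
```

View pics/c8.png

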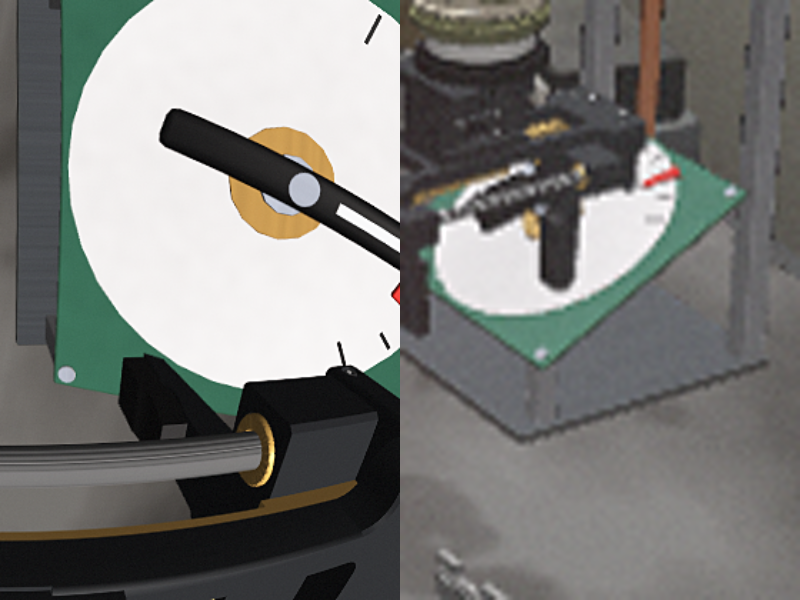

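Now back to the earlier clear viewpoint to measure numerically.

```bash
python3 -m jog '[0,0,-0.5,-2,0,0,0,-0.9,-4.5,0,0,0,-1.1,-6.4,0,0,0,-1.1,-6.4,0,0,0,-1.1,-6.4,0]'
cat > m.py <<'E'
from h import *
from cell import *
import cv2,sys
tt(-.1,-.06,.086)
w=eyes.grab_frame("wrist"); cv2.imwrite("pics/%s.png"%sys.argv[1],w[...,::-1])
for n in ["pointer_tip","mark_tip","valve_grip"]:
    print(n,[(np.round(d["position"],3).tolist(),round(d["p"],2)) for d in landmark_of(n,"wrist")])
hsv=cv2.cvtColor(w,cv2.COLOR_RGB2HSV)
u,l,n=panel(np.radians(8.7)); P=np.array([.6394,.0967,.0884])
red=(((hsv[...,0]<8)|(hsv[...,0]>172))&(hsv[...,1]>120)&(hsv[...,2]>90)); red[:,:440]=0
q=np.argwhere(red)[:,::-1]; H=np.array([whit(x,P,n) for x in q])-P
print("mark px",q.mean(0),len(q)); A=np.c_[H@u,H@l]*1e3
c=A.mean(0); _,_,V=np.linalg.svd(A-c); v=V[0]*np.sign(V[0]@c); print("mark centre",c,np.hypot(*c),"ang",np.arctan2(-c[1],c[0]),"own dir",np.arctan2(-v[1],v[0]))
# everything dark inside the dial
dark=(hsv[...,2]<75).astype(np.uint8); k,L,st,ce=cv2.connectedComponentsWithStats(dark)
Pm=P+.031*n
best=[i for i in range(1,k) if 800<st[i,4]<6000 and 300<ce[i][0]<560 and ce[i][1]<270]
for i in best:
    p=np.argwhere(L==i)[:,::-1]; 
    X=np.array([whit(x,P+.044*n,n) for x in p])-P-.044*n; B=np.c_[X@u,X@l]*1e3
    X2=np.array([whit(x,P+.014*n,n) for x in p])-P-.014*n; B2=np.c_[X2@u,X2@l]*1e3
    r=np.hypot(*B2.T); far=B2[(B2[:,0]>0)]; far=far[np.argsort(-np.hypot(*far.T))[:12]].mean(0)
    c=B.mean(0);_,_,V=np.linalg.svd(B-c);v=V[0]*np.sign(V[0][0])
    print("bar",st[i],"svd ang",np.arctan2(-v[1],v[0]),"tip",far,np.hypot(*far),np.arctan2(-far[1],far[0]))
E
python3 m.py w9
```

```text
clock: 16.35
tcp_pos: [0.5471, 0.0241, 0.1508]
tcp_rot: [0.997, 0.076, 0.018, 0.007]
wrist_force: [-0.3, 1.5, -0.6]
width: 0.0883
shift [-0.01  0.11  6.48] twist 0.0 | tcp [0.5471 0.0241 0.1508] w 0.0883 t 16.35 z [ 0.037 -0.011 -0.999]
pointer_tip [([0.684, 0.083, 0.129], 0.79), ([0.429, 0.156, 0.016], 0.37)]
mark_tip [([0.697, 0.071, 0.123], 0.89)]
valve_grip [([0.623, 0.092, 0.116], 0.59)]
mark px [502.91719745 205.64968153] 314
mark centre [ 63.59364682 -36.59688537] 73.37222863871152 ang 0.5221950971990087 own dir 0.5574798518590771Traceback (most recent call last):
  File "m.py", line 20, in <module>
    X=np.array([whit(x,P+.044*n,n) for x in p])-P-.044*n; B=np.c_[X@u,X@l]*1e3
                ~~~~^^^^^^^^^^^^^^
  File "h.py", line 32, in whit
    s=monitor.get_state(); c=eyes.get_calibration("wrist"); T=np.array(c["tool_from_camera"]); R=Ro.from_quat(s["tcp_rot"]).as_matrix()
                             ~~~~~~~~~~~~~~~~~~~~^^^^^^^^^
ValueError: time passes only in moves, steps and waits
```

```bash
python3 - <<'E'
t=open('h.py').read()
i=t.index("def whit"); j=t.index("def barang")
t=t[:i]+'''_C={}
def whit(uv,P,N):
    if not _C:
        from cell import monitor
        _C["s"]=monitor.get_state(); _C["c"]=eyes.get_calibration("wrist")
    s,c=_C["s"],_C["c"]; T=np.array(c["tool_from_camera"]); R=Ro.from_quat(s["tcp_rot"]).as_matrix()
    v=np.array([uv[0]-c["cx"],uv[1]-c["cy"]]); r=np.hypot(*v); th=r/c["fx"]
    d=R@T[:3,:3]@np.r_[np.sin(th)*v/r,np.cos(th)]; o=R@T[:3,3]+s["tcp_pos"]; return o+d*((P-o)@N)/(d@N)
'''+t[j:]
open('h.py','w').write(t)
E
python3 m.py w10
```

```text
shift [0.02 0.09 6.42] twist 0.0 | tcp [0.547  0.0237 0.1502] w 0.0881 t 16.55 z [ 0.035 -0.01  -0.999]
pointer_tip [([0.685, 0.087, 0.13], 0.69)]
mark_tip [([0.702, 0.07, 0.121], 0.53)]
valve_grip [([0.624, 0.095, 0.116], 0.75)]
mark px [503.94357367 205.52351097] 319
mark centre [ 65.21645806 -36.64971677] 74.80901109882177 ang 0.5119870355989884 own dir 0.5587942451541965
bar [ 523    0   37  106 1690] svd ang 1.5441679306245741 tip [ 94.83117567 108.73205226] 144.27616250860206 -0.8535800712278002
bar [ 357  108  152   79 2704] svd ang 0.327440332736248 tip [ 60.30195061 -18.0746877 ] 62.95251847284326 0.291214913284395
```

The pointer is at about 0.30 and the mark at about 0.52, so I'll push 7 mm further.

```bash
python3 -m jog '[0,0,0,3,0,0,0,0,5.5,0,0,0,0,6.4,0,0,0,-2,6.4,0,0,0,-4,6.4,0,0,0,-5,6.4,0,0,0,-5.7,6.4,0,0,0,-6.2,6.4,0,0,0,-6.2,6.4,0,0,0,-6.2,6.4,0]' && python3 -c "
from h import *
tt(-.1,.001,.086)"
python3 -m jog '[0,0,2,0,0,0,0,6,0,0,0,0,6.2,-3,0,0,0,6.2,-6.4,0,0,0,6.2,-6.4,0,0,0,6.2,-6.4,0,0,0,6.2,-6.4,0]' && python3 m.py w11
```

```text
clock: 17.75
tcp_pos: [0.5402, 0.0841, 0.086]
tcp_rot: [0.997, 0.076, 0.018, 0.006]
wrist_force: [0.1, -0.8, 0.4]
width: 0.0881
shift [-0.01  0.16 -0.  ] twist 0.0 | tcp [0.5402 0.0841 0.086 ] w 0.0881 t 17.75 z [ 0.036 -0.01  -0.999]
clock: 18.45
tcp_pos: [0.5467, 0.0236, 0.1497]
tcp_rot: [0.997, 0.076, 0.017, 0.006]
wrist_force: [0.0, 0.3, 0.5]
width: 0.0879
shift [0.07 0.08 6.38] twist 0.0 | tcp [0.5467 0.0236 0.1497] w 0.0879 t 18.45 z [ 0.034 -0.01  -0.999]
pointer_tip [([0.682, 0.07, 0.131], 0.77)]
mark_tip [([0.699, 0.071, 0.123], 0.55)]
valve_grip [([0.622, 0.091, 0.116], 0.93)]
mark px [504.81191223 205.26018809] 319
mark centre [ 64.82714518 -36.22392422] 74.2612377930082 ang 0.5095568839129421 own dir 0.6977858594517977
bar [ 524    0   36  106 1602] svd ang 1.5432323755173885 tip [ 93.79261172 108.3902127 ] 143.33698832735237 -0.8574731038514427
bar [ 366   90  128  119 2654] svd ang 0.6392330844541552 tip [ 50.91139903 -34.8468064 ] 61.69497927637201 0.6002199873434615
```

The pointer is now about 0.09 past the mark (0.60 against 0.51). I'll nudge it back from the other side in small steps.

```bash
python3 -m jog '[0,0,-4,0,0,0,0,-8,0,0,0,0,-12.6,0,0,0,0,-12.6,0,0,0,0,-12.6,3,0,0,0,-12.6,6.4,0,0,0,-12.6,6.4,0,0,0,-12.6,6.4,0]' && python3 -c "
from h import *
tt(-.1,.0375,.086)"
```

```text
clock: 19.45
tcp_pos: [0.5304, 0.1472, 0.0845]
tcp_rot: [0.997, 0.076, 0.016, 0.006]
wrist_force: [-0.5, -0.6, 1.2]
width: 0.0881
shift [ 0.02  2.9  -0.11] twist -0.0 | tcp [0.5304 0.1472 0.0845] w 0.0881 t 19.45 z [ 0.034 -0.01  -0.999]
```

```bash
python3 -m jog '[0,0,1.5,0,0,0,0,2.4,0,0,0,0,2.9,0,0,0,0,2.9,0,0,0,0,2.9,0,0]' && python3 -m jog '[0,0,-2.9,0,0,0,0,-2.9,-3,0,0,0,-2.9,-6.4,0,0,0,-2.9,-6.4,0,0,0,2,-6.4,0,0,0,6,-6.4,0,0,0,9.7,-6.4,0,0,0,9.7,-6.4,0,0,0,9.7,-6.4,0]' && python3 m.py w12
```

```text
clock: 19.95
tcp_pos: [0.5347, 0.1179, 0.0855]
tcp_rot: [0.997, 0.075, 0.017, 0.006]
wrist_force: [-1.0, 1.2, -0.5]
width: 0.0882
clock: 20.85
tcp_pos: [0.5471, 0.0218, 0.1508]
tcp_rot: [0.997, 0.074, 0.017, 0.006]
wrist_force: [-0.1, 0.8, 0.0]
width: 0.0881
shift [ 0.04 -0.11  6.48] twist -0.2 | tcp [0.5471 0.0218 0.1508] w 0.0881 t 20.85 z [ 0.034 -0.01  -0.999]
pointer_tip [([0.685, 0.079, 0.126], 0.8)]
mark_tip [([0.696, 0.072, 0.121], 0.71)]
valve_grip [([0.625, 0.094, 0.116], 0.88)]
mark px [504.67741935 201.67419355] 310
mark centre [ 64.65580004 -33.79321402] 72.95446382771567 ang 0.4816134349311391 own dir 0.6741196294254814
bar [ 526    0   34  103 1666] svd ang 1.566975297378935 tip [ 94.33966331 108.74687016] 143.96476597403034 -0.8562207358129655
bar [ 359   97  144   95 2615] svd ang 0.4486980501789306 tip [ 56.32249185 -22.36246706] 60.59952987743337 0.3779548871835008
```

That took it about 0.085 below the mark. From the two earlier pushes, the finger should stop at y ≈ 0.2 mm, so I'll settle in the low position first for accuracy.

```bash
python3 -m jog '[0,0,0,3,0,0,0,0,6.4,0,0,0,0,6.4,0,0,0,-4,6.4,0,0,0,-4,6.4,0,0,0,-4,6.4,0,0,0,-4,6.4,0,0,0,-4,6.4,0]' && python3 -c "
from h import *
tt(-.1,.0002,.086)"
```

```text
clock: 21.85
tcp_pos: [0.5434, 0.0619, 0.0869]
tcp_rot: [0.997, 0.076, 0.017, 0.006]
wrist_force: [0.4, -0.1, 0.3]
width: 0.088
shift [ 0.02 -2.01  0.06] twist -0.0 | tcp [0.5434 0.0619 0.0869] w 0.088 t 21.85 z [ 0.035 -0.01  -0.999]
```

```bash
python3 -m jog '[0,0,-1,0,0,0,0,-1.5,0,0,0,0,-1.8,0,0,0,0,-2,0,0,0,0,-2,0,0,0,0,-2,0,0]' && python3 -c "
from h import *
tt(-.1,.0002,.086)
tt(-.1,-.06,.15)"
```

```text
clock: 22.45
tcp_pos: [0.5404, 0.0816, 0.0866]
tcp_rot: [0.997, 0.076, 0.017, 0.006]
wrist_force: [-0.8, -1.6, 2.8]
width: 0.0882
shift [ 0.01 -0.02  0.06] twist -0.0 | tcp [0.5404 0.0816 0.0866] w 0.0882 t 22.45 z [ 0.035 -0.01  -0.999]
shift [ 0.23  6.1  -6.24] twist -0.0 | tcp [0.5404 0.0816 0.0866] w 0.0882 t 22.45 z [ 0.035 -0.01  -0.999]
```

```bash
python3 -m jog '[0,0,2,0,0,0,0,5,0,0,0,0,6.1,-3,0,0,0.2,6.1,-6.3,0,0,0.2,6.1,-6.3,0,0,0.2,6.1,-6.3,0,0,0.2,6.1,-6.3,0,0,0.2,6.1,-6.3,0,0,0.2,6.1,-6.3,0]' && python3 m.py w13 && python3 -c "
import cv2
im=cv2.imread('pics/w13.png'); cv2.imwrite('pics/c13.png',cv2.resize(im[60:240,320:560],(800,600),interpolation=cv2.INTER_CUBIC))"
```

```text
clock: 23.35
tcp_pos: [0.5491, 0.0224, 0.1497]
tcp_rot: [0.997, 0.076, 0.016, 0.006]
wrist_force: [-0.6, -0.3, 0.1]
width: 0.088
shift [-0.15 -0.07  6.37] twist -0.0 | tcp [0.5491 0.0224 0.1497] w 0.088 t 23.35 z [ 0.033 -0.01  -0.999]
pointer_tip [([0.683, 0.073, 0.127], 0.59)]
mark_tip [([0.7, 0.069, 0.121], 0.82)]
valve_grip [([0.622, 0.095, 0.12], 0.74)]
mark px [504.89964158 204.93189964] 279
mark centre [ 66.64255804 -37.53234696] 76.48468873255165 ang 0.5129126022182846 own dir 0.6252583779554794
bar [ 526    0   34  104 1705] svd ang 1.5656963631949419 tip [ 95.55263437 106.35469198] 142.97421600204723 -0.8388472846810043
bar [ 359   92  138  109 2707] svd ang 0.5433772427243251 tip [ 54.37251894 -30.23840215] 62.21520538012211 0.5075403542730688
```

View pics/c13.png

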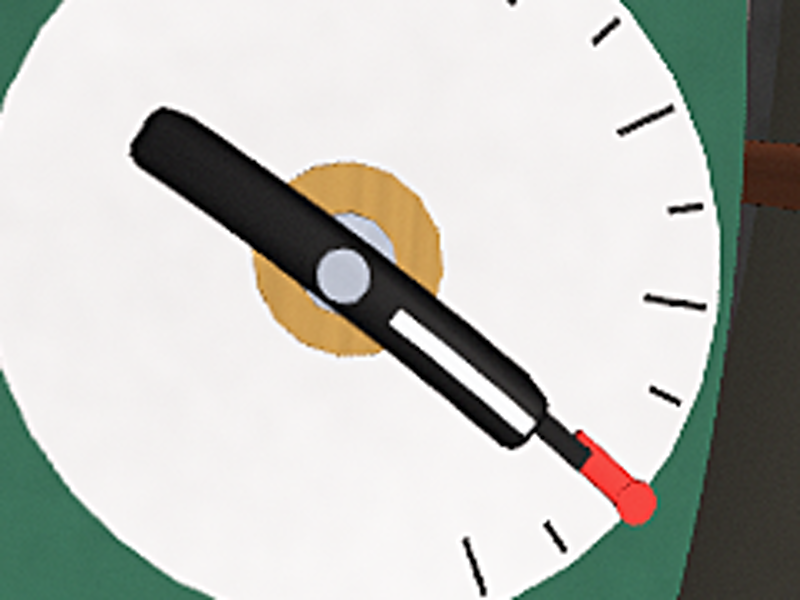

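The pointer's tip meets the mark's inner end at (582,455) and lines up with it towards (635,503). After correcting for parallax it is within about 1°, and the numbers agree (0.507 against 0.513). I'll back away, check the plugs and hand in.

```bash
python3 -m jog '[0,-3,0,0,0,0,-7,0,0,0,0,-7,0,-3,0,0,-7,0,-3,0,0,-7,0,-3,0,0,-7,0,-3,0]'
python3 - <<'E'
from h import *
from cell import *
for c in ["top","scene","wrist"]:
    eyes.grab_frame(c)
    for n in ["good_plug_a_mid","reject_plug_a_mid"]:
        print(c,n,[(np.round(d["position"],3).tolist(),round(d["p"],2)) for d in landmark_of(n,c)])
print(bot.close_job())
E
```

```text
clock: 24.15
tcp_pos: [0.4794, 0.012, 0.1775]
tcp_rot: [0.997, 0.076, 0.017, 0.006]
wrist_force: [-0.6, 0.2, 0.3]
width: 0.0881
top good_plug_a_mid [([0.47, -0.34, 0.035], 0.56)]
top reject_plug_a_mid [([0.431, 0.16, 0.013], 0.58)]
scene good_plug_a_mid [([0.469, -0.342, 0.036], 0.61)]
scene reject_plug_a_mid []
wrist good_plug_a_mid []
wrist reject_plug_a_mid [([0.43, 0.157, 0.018], 0.94), ([0.697, 0.07, 0.124], 0.23)]
the job is handed in; nothing more can be done
None
```

Both red reject plugs are in the large red bin and the valve pointer is on the red set mark. I handed the job in at about 24 s, with the arm backed away and touching nothing.

- **Reject plugs:** I lifted both from the rack by their collars and set them down side by side. The wrist pictures show both in the bin. In the last check the networks found only one of them, at about (0.43, 0.16); I had seen the other there earlier.
- **Valve:** The moves cannot tilt the tool, so I did not grip the handle square to the panel. Instead I pushed the bar's tail with the front finger, tool pointing down, and reached in below the pipe. One push went about 0.09 rad past the mark and the correction came back about 0.085 rad short. The last nudge put it right: pointer 0.507 rad against mark 0.513 rad, and the close-up agrees within about 1°. One cruder reading, the red patch's own direction, gave 0.63 rad; it was noisy throughout, so I ignored it.
- **Good plugs:** The end one was found where it started. The networks did not report the other at any time. I had not touched it, but its final position is not separately confirmed.

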